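# Size an unmarked jump-ring mandrel on the hole gauge

## Robot

A 6-joint arm with a two-finger parallel gripper is mounted at the origin on a cart in front of the work surface, level with it; the furniture and walls round the work are solid. World frame = base frame: x ahead of the robot, y to its left, z up, the work surface at z = 0. Lengths are in m, angles in degrees, forces in N, time in s.
With the tool pointing down it reaches from about 0.4 to 0.825 m from the base axis. Payload 7 kg.
Tool frame: the origin (TCP) lies midway between the tips of the shut fingers; the grasp point (between the pads) lies 19 mm behind it; z points along the fingers, y is the line along which they close (so a half turn about z gives the same grasp; the last joint's range is limited). The gripper opens to 88 mm and grips with 3 to 60 N. Pads are 19 mm wide; open, the fingers measure 130 mm over their backs; the gripper's body (78 mm by 193 mm) begins 47 mm behind the grasp point.
Start: joints at [93.283, 20.546, 0.682, 0, -70.136, -16.507], TCP at [0.154, 0.657, 0.227] pointing down, gripper open.
Joint ranges: [-176.03, 176.03], [-82.01, 121.73], [-58.28, 71.71], [-173.87, 95.51], [-174.79, -0.11], [-173.66, 173.66]. Speed limits (degrees/s): [136.94, 136.94, 172.46, 180, 180, 180].

## Interface

Orientations are given as [roll, pitch, yaw] about the fixed x, y, z axes, in that order (R = Rz(yaw) Ry(pitch) Rx(roll)).
In Python, from plant import ctrl gives the robot as it stands. The module is installed in compiled form; this text tells all that it offers.
- The arm moves only by the tool send_rows, never from a script. Its argument "plan" is a list that holds one entry, the list of rows, each a list of 6 numbers: the shift along the tool's x, y, z in cm, then the turn, a rotation vector about the tool's x, y, z in degrees. A call has 1 to 8 rows; each row is the pose to reach, as a shift and turn from the pose commanded when the call began, along the tool's axes at that moment; what a row does not reach only later rows make up. A row lasts 1/12 s, in which the tool goes at most 41.7 mm and 7.16 degrees, less where a joint would pass 70% of its speed; a pose out of reach is approached as far as the arm can. A call with a gripper value outside its range is refused whole. "fingers" is the opening, from 0 (shut) to 1 (fully open), set as the call begins (left out, the last holds). The fingers move at their own pace and stop on an object; the grip force is fixed at half the most. Time passes only in rows, so rows that repeat a pose let the fingers close. It gives the time, the measured TCP pose, the force, the opening and the grip force at its end, in the units of the state.
- ctrl.get_obs(): the state, without advancing time (a new reading comes with each control period).
- ctrl.snapshot(name): name is "scene" or "top" or "wrist"; returns a dict with "img" (420x560x3 uint8, red, green, blue), "K" (3x3 intrinsics, pixels), "k1" (the pictures are not rectified: a ray, as slopes to the right and down, at radius r is drawn at 1 + k1 r^2 times it, then the intrinsics apply), "pose" (4x4, takes a point from camera to world coordinates). Camera axes: x right, y down, z forward; pixel columns grow to the right and rows downward; lengths in m; the calibration is good to about 2 mm. A picture is of the moment at which its call begins. There is no depth.
- ctrl.close_job(): hands the job in; it is judged then, once.
The state is a dict: "clock": time; "joint_pos": joint angles; "qvel": joint speeds; "tau": joint torques, N m; "tool_pos": TCP position; "orientation": TCP orientation; "force": force on the tool from outside, world axes, zero at the start; "moment": the same for the moment, N m; "opening": finger opening in m; "gripper_force": force on a finger pad.
Only numpy, scipy, OpenCV 4.12 (cv2) and the standard library are available. Lean on these libraries where they do the work, as an engineer would, in place of code of your own. Each camera call takes 0.05 s, during which the arm holds its last target. There are 200 camera calls.

## Task

Find the size of the unmarked mandrel that stands in the red-ringed place of the wooden stand: try it in the hole gauge, first through the largest hole and then in smaller ones until a hole refuses it, feeling for each hole with light pressure and never forcing it. Then lower it, without letting it drop, into the smallest hole that it goes through and leave it standing there with its end on the gauge's base. Leave the other two mandrels in their places and everything else on the bench where it is.

Things in the scene. Friction and masses are not known exactly. Their poses are not given: they have to be found in the camera images.
- mandrel_a: jump-ring mandrel in the stand. Origin on its axis at the collar's underside, z up. Brass grip 18 mm in diameter, 4 to 49 mm above the origin; steel collar 26 mm in diameter, 4 mm thick; below it a steel shank 56 mm long, ending in a 3 mm bevel of 45 degrees and a shallow point 0.8 mm high. 0.1 to 0.2 kg. Shank diameter 9, 12 or 15 mm, one mandrel each; which is which is not told
- mandrel_b: second mandrel, alike but for the shank; the three change places from one start to the next, so find the one to be sized by where it stands
- mandrel_c: third mandrel, alike but for the shank; the three change places from one start to the next, so find the one to be sized by where it stands
- mandrel_a_tip (a point): point at the lower end of mandrel_a's shank, 56 mm below its origin
- mandrel_b_tip (a point): point at the lower end of mandrel_b's shank, 56 mm below its origin
- mandrel_c_tip (a point): point at the lower end of mandrel_c's shank, 56 mm below its origin
- gauge: hole gauge, fixed: bright steel plate 50 x 200 x 8 mm over a dark wooden base 64 x 214 mm; upper face 62 mm above the bench, 52 mm above the base. Four holes along its y axis, 42 mm apart, largest at +y; one (largest) to four dots mark them. Origin under the base's centre. A push of 3 to 6 N is enough to feel a refusal; over 40 N between mandrel and gauge is forcing
- hole1 (a point): mouth centre of the gauge's largest hole, 16 mm in diameter, on the plate's upper face, z up; straight through the 8 mm plate. Takes a shank 1 mm thinner; one 2 mm thicker sticks on its bevel 2.5 to 3 mm deep; a shank 4 mm or more thinner falls over to the rim
- hole2 (a point): mouth centre of the gauge's second hole, 13 mm in diameter, on the plate's upper face, z up; straight through the 8 mm plate. Takes a shank 1 mm thinner; one 2 mm thicker sticks on its bevel 2.5 to 3 mm deep; a shank 4 mm or more thinner falls over to the rim
- hole3 (a point): mouth centre of the gauge's third hole, 10 mm in diameter, on the plate's upper face, z up; straight through the 8 mm plate. Takes a shank 1 mm thinner; one 2 mm thicker sticks on its bevel 2.5 to 3 mm deep; a shank 4 mm or more thinner falls over to the rim
- hole4 (a point): mouth centre of the gauge's smallest hole, 7 mm in diameter, on the plate's upper face, z up; straight through the 8 mm plate. Takes a shank 1 mm thinner; one 2 mm thicker sticks on its bevel 2.5 to 3 mm deep; a shank 4 mm or more thinner falls over to the rim
- stand: light wooden block 56 x 156 x 66 mm, fixed on the bench, with three sockets 18 mm in diameter and 60 mm deep in a row along its y axis, 50 mm apart, +y end ringed in red; each holds a mandrel hanging by its collar on the top face. Origin under its centre, z up
- red_place (a point): centre of the mouth of a socket on the stand's top, z up: the red-ringed one at the stand's +y end, where the mandrel to be sized stands at the start
- place2 (a point): centre of the mouth of a socket on the stand's top, z up: the middle one, where another mandrel stands and stays
- place3 (a point): centre of the mouth of a socket on the stand's top, z up: the one at the -y end, where the third mandrel stands and stays
- yellow_pot: yellow pot, 47 mm across, 24 mm high, bystander; origin under its centre
- pliers: flat pliers with red handles, 48 x 136 x 11 mm, lying, bystander; origin under the centre
- flux_bottle: brown glass bottle with black cap, 48 mm across, 94 mm high, bystander; origin under its centre

How it is judged (in metres and radians):
On the way, in this order (a step that is already met when the one before it is completed fails the run):
1. the mandrel from the red-ringed place has gone through the largest hole of the gauge, its end out below the plate, the other two still in their places (((((distance between mandrel_b and place2 below 0.012 m and distance between mandrel_c and place3 below 0.012 m) or (distance between mandrel_b and place3 below 0.012 m and distance between mandrel_c and place2 below 0.012 m)) and (horizontal distance between mandrel_a_tip and hole1 below 0.005 m and z of mandrel_a_tip in the frame of hole1 below -0.009 m)) or (((distance between mandrel_a and place2 below 0.012 m and distance between mandrel_c and place3 below 0.012 m) or (distance between mandrel_a and place3 below 0.012 m and distance between mandrel_c and place2 below 0.012 m)) and (horizontal distance between mandrel_b_tip and hole1 below 0.005 m and z of mandrel_b_tip in the frame of hole1 below -0.009 m)) or (((distance between mandrel_a and place2 below 0.012 m and distance between mandrel_b and place3 below 0.012 m) or (distance between mandrel_a and place3 below 0.012 m and distance between mandrel_b and place2 below 0.012 m)) and (horizontal distance between mandrel_c_tip and hole1 below 0.005 m and z of mandrel_c_tip in the frame of hole1 below -0.009 m)))), for 0.05 s.
2. it has been pressed with more than 2 N into the mouth of a smaller hole, upright and within 3 mm of its axis, and got stuck there on its bevel, 1 to 4.5 mm deep (((((distance between mandrel_b and place2 below 0.012 m and distance between mandrel_c and place3 below 0.012 m) or (distance between mandrel_b and place3 below 0.012 m and distance between mandrel_c and place2 below 0.012 m)) and ((horizontal distance between mandrel_a_tip and hole2 below 0.003 m and z of mandrel_a_tip in the frame of hole2 between -0.0045 and -0.001 m and contact force between mandrel_a and gauge above 2 N and angle between mandrel_a's own z axis and vertical below 0.12 rad) or (horizontal distance between mandrel_a_tip and hole3 below 0.003 m and z of mandrel_a_tip in the frame of hole3 between -0.0045 and -0.001 m and contact force between mandrel_a and gauge above 2 N and angle between mandrel_a's own z axis and vertical below 0.12 rad) or (horizontal distance between mandrel_a_tip and hole4 below 0.003 m and z of mandrel_a_tip in the frame of hole4 between -0.0045 and -0.001 m and contact force between mandrel_a and gauge above 2 N and angle between mandrel_a's own z axis and vertical below 0.12 rad))) or (((distance between mandrel_a and place2 below 0.012 m and distance between mandrel_c and place3 below 0.012 m) or (distance between mandrel_a and place3 below 0.012 m and distance between mandrel_c and place2 below 0.012 m)) and ((horizontal distance between mandrel_b_tip and hole2 below 0.003 m and z of mandrel_b_tip in the frame of hole2 between -0.0045 and -0.001 m and contact force between mandrel_b and gauge above 2 N and angle between mandrel_b's own z axis and vertical below 0.12 rad) or (horizontal distance between mandrel_b_tip and hole3 below 0.003 m and z of mandrel_b_tip in the frame of hole3 between -0.0045 and -0.001 m and contact force between mandrel_b and gauge above 2 N and angle between mandrel_b's own z axis and vertical below 0.12 rad) or (horizontal distance between mandrel_b_tip and hole4 below 0.003 m and z of mandrel_b_tip in the frame of hole4 between -0.0045 and -0.001 m and contact force between mandrel_b and gauge above 2 N and angle between mandrel_b's own z axis and vertical below 0.12 rad))) or (((distance between mandrel_a and place2 below 0.012 m and distance between mandrel_b and place3 below 0.012 m) or (distance between mandrel_a and place3 below 0.012 m and distance between mandrel_b and place2 below 0.012 m)) and ((horizontal distance between mandrel_c_tip and hole2 below 0.003 m and z of mandrel_c_tip in the frame of hole2 between -0.0045 and -0.001 m and contact force between mandrel_c and gauge above 2 N and angle between mandrel_c's own z axis and vertical below 0.12 rad) or (horizontal distance between mandrel_c_tip and hole3 below 0.003 m and z of mandrel_c_tip in the frame of hole3 between -0.0045 and -0.001 m and contact force between mandrel_c and gauge above 2 N and angle between mandrel_c's own z axis and vertical below 0.12 rad) or (horizontal distance between mandrel_c_tip and hole4 below 0.003 m and z of mandrel_c_tip in the frame of hole4 between -0.0045 and -0.001 m and contact force between mandrel_c and gauge above 2 N and angle between mandrel_c's own z axis and vertical below 0.12 rad))))), for 0.1 s.
At the end, for the whole second after the job is handed in: the sized mandrel stands in a gauge hole, at rest and let go, its end within 2.5 mm of the base and its collar within 1.4 mm of the hole's axis (only in the smallest hole it passes; in a larger one it leans over to the rim); the other two within 12 mm of their places (((((distance between mandrel_b and place2 below 0.012 m and distance between mandrel_c and place3 below 0.012 m) or (distance between mandrel_b and place3 below 0.012 m and distance between mandrel_c and place2 below 0.012 m)) and ((horizontal distance between mandrel_a and hole1 below 0.0014 m and z of mandrel_a_tip in the frame of hole1 below -0.0495 m and linear speed of mandrel_a below 0.02 m/s) or (horizontal distance between mandrel_a and hole2 below 0.0014 m and z of mandrel_a_tip in the frame of hole2 below -0.0495 m and linear speed of mandrel_a below 0.02 m/s) or (horizontal distance between mandrel_a and hole3 below 0.0014 m and z of mandrel_a_tip in the frame of hole3 below -0.0495 m and linear speed of mandrel_a below 0.02 m/s))) or (((distance between mandrel_a and place2 below 0.012 m and distance between mandrel_c and place3 below 0.012 m) or (distance between mandrel_a and place3 below 0.012 m and distance between mandrel_c and place2 below 0.012 m)) and ((horizontal distance between mandrel_b and hole1 below 0.0014 m and z of mandrel_b_tip in the frame of hole1 below -0.0495 m and linear speed of mandrel_b below 0.02 m/s) or (horizontal distance between mandrel_b and hole2 below 0.0014 m and z of mandrel_b_tip in the frame of hole2 below -0.0495 m and linear speed of mandrel_b below 0.02 m/s) or (horizontal distance between mandrel_b and hole3 below 0.0014 m and z of mandrel_b_tip in the frame of hole3 below -0.0495 m and linear speed of mandrel_b below 0.02 m/s))) or (((distance between mandrel_a and place2 below 0.012 m and distance between mandrel_b and place3 below 0.012 m) or (distance between mandrel_a and place3 below 0.012 m and distance between mandrel_b and place2 below 0.012 m)) and ((horizontal distance between mandrel_c and hole1 below 0.0014 m and z of mandrel_c_tip in the frame of hole1 below -0.0495 m and linear speed of mandrel_c below 0.02 m/s) or (horizontal distance between mandrel_c and hole2 below 0.0014 m and z of mandrel_c_tip in the frame of hole2 below -0.0495 m and linear speed of mandrel_c below 0.02 m/s) or (horizontal distance between mandrel_c and hole3 below 0.0014 m and z of mandrel_c_tip in the frame of hole3 below -0.0495 m and linear speed of mandrel_c below 0.02 m/s))))); the robot touches nothing.
It fails at once if a mandrel forced against the gauge with more than 40 N (contact force between any of mandrel_a, mandrel_b, mandrel_c and gauge above 40 N).
It fails at once if a mandrel let fall: out of the fingers and faster than 0.35 m/s ((linear speed of mandrel_a above 0.35 m/s and contact force between the fingers and mandrel_a below 0.1 N) or (linear speed of mandrel_b above 0.35 m/s and contact force between the fingers and mandrel_b below 0.1 N) or (linear speed of mandrel_c above 0.35 m/s and contact force between the fingers and mandrel_c below 0.1 N)).
It fails at once if a bystander (pot, pliers or bottle) shifted by more than 20 mm (distance of any of yellow_pot, pliers, flux_bottle from where it was at the start of the episode above 0.02 m).
It also fails if it takes over 72 s, if anything falls off the work surface, if the arm or the gripper's body presses on something with over 40 N, if the wrist force passes 120 N, or if a joint passes its speed limit or range.

## Working session

There is one attempt and no reset: what is moved stays moved. The work goes in short steps, Python scripts to look and compute and a tool call to move; the robot and the scene stay as the last step left them, time stands still between calls to the robot, and variables do not carry over. Pictures are saved under pics/ and viewed, at most 10 in all, crops included, and the job is handed in when it is done.

Besides the shell and the picture viewer there is one more tool, called after "Request:" in YAML: its name, and indented under it one key for each argument. send_rows: Moves the arm, as the interface text tells. Its arguments: {"type":"object","properties":{"plan":{"type":"array","items":{"type":"array","items":{"type":"array","items":{"type":"number"}}}},"fingers":{"type":"number"}},"required":["plan"]}

```bash
mkdir -p pics; cat > h.py <<'E'
import numpy as np, cv2
from plant import ctrl
def snap(n):
    s=ctrl.snapshot(n); s['img']=np.array(s['img']); return s
def ray(s,uv,z):
    K=np.array(s['K']);k=s['k1'];P=np.array(s['pose'])
    d=np.array([(uv[0]-K[0,2])/K[0,0],(uv[1]-K[1,2])/K[1,1]]);u=d.copy()
    for _ in range(30): u=d/(1+k*(u@u))
    v=P[:3,:3]@np.array([u[0],u[1],1]);o=P[:3,3]
    return o+v*(z-o[2])/v[2]
def proj(s,p):
    K=np.array(s['K']);P=np.array(s['pose']);c=P[:3,:3].T@(np.array(p)-P[:3,3]);u=c[:2]/c[2]
    u=u*(1+s['k1']*(u@u));return np.array([K[0,0]*u[0]+K[0,2],K[1,1]*u[1]+K[1,2]])
def save(s,f): cv2.imwrite('pics/'+f,cv2.cvtColor(s['img'],cv2.COLOR_RGB2BGR))
E
python3 - <<'E'
from h import *
import pickle
d={}
for n in ['scene','top','wrist']:
    s=snap(n);save(s,n+'0.png');d[n]=s;print(n,np.round(s['pose'],3).tolist(),s['K'][0][0],s['k1'])
pickle.dump(d,open('s0.pkl','wb'))
print(ctrl.get_obs())
E
```

```text
scene [[0.809, -0.358, 0.466, -0.145], [-0.588, -0.5, 0.636, -1.017], [0.006, -0.788, -0.615, 0.974], [0.0, 0.0, 0.0, 1.0]] 521.3825558012732 -0.08070332832376956
top [[0.012, -0.998, 0.066, 0.425], [-1.0, -0.012, -0.004, -0.081], [0.005, -0.066, -0.998, 1.621], [0.0, 0.0, 0.0, 1.0]] 486.3052181537017 -0.11277240162265323
wrist [[-0.229, -0.937, -0.264, 0.226], [-0.973, 0.221, 0.06, 0.641], [0.002, 0.271, -0.963, 0.384], [0.0, 0.0, 0.0, 1.0]] 330.0937467909755 -0.07341794000990104
{'clock': 0.15, 'joint_pos': array([ 9.32854639e+01,  2.05822671e+01,  6.47207599e-01, -1.36253623e-02,
       -7.01361499e+01, -1.65067413e+01]), 'qvel': array([-0.18732933, -0.15741861,  0.228555  ,  0.06980687, -0.13106728,
       -0.02337058]), 'tau': array([-9.17978286e-04, -5.83277285e+01,  2.93291795e+01,  7.00126380e+00,
        8.75916041e-03, -1.13873339e-04]), 'tool_pos': array([0.15433008, 0.6567534 , 0.22584865]), 'orientation': array([ 1.79928086e+02, -7.95171811e-03, -1.32259101e+01]), 'force': array([-0.40241174, -0.41490208,  0.59816488]), 'moment': array([-0.04196409,  0.00225793,  0.01460934]), 'gripper_force': 0.0, 'opening': 0.08747706476990517}
```

View pics/top0.png

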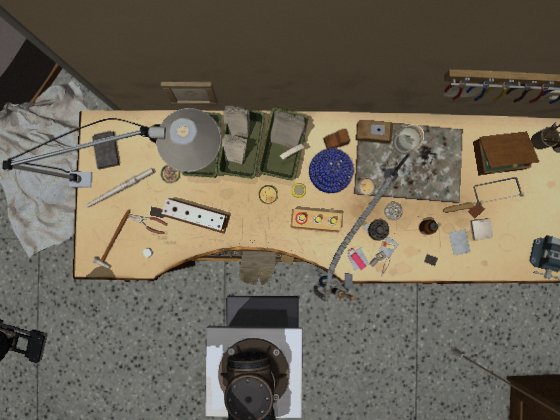

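View pics/scene0.png

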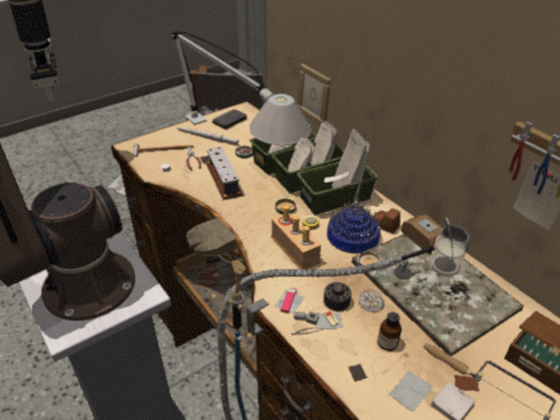

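The top view shows the gauge around (196,215) with its big hole near (221,222) or (170,208), and the stand around (317,218) with the red ring at its left, (300,217). The scene view agrees. Next I'll get coarse positions and check the wrist view.

```bash
python3 - <<'E'
from h import *
import pickle
d=pickle.load(open('s0.pkl','rb'));s=d['top']
def blobs(m,lo,hi):
    n,l,st,c=cv2.connectedComponentsWithStats(m.astype('uint8'))
    return [(st[i,4],c[i]) for i in range(1,n) if lo<st[i,4]<hi]
hsv=cv2.cvtColor(s['img'],cv2.COLOR_RGB2HSV)
b=(s['img'].min(2)>170)
print('plate');
for a,c in blobs(b,150,1500): print(a,c,ray(s,c,.062).round(3))
# gauge ends, stand points
for uv in [(165,208),(228,222),(166,206)]: print('g',ray(s,uv,.062).round(3))
for uv in [(301,217),(317,218),(334,220)]: print('s',uv,ray(s,uv,.1).round(3))
g=s['img'][175:255,140:370];cv2.imwrite('pics/topc.png',cv2.cvtColor(cv2.resize(g,None,fx=3.4,fy=3.4,interpolation=2),cv2.COLOR_RGB2BGR))
i=d['wrist']['img'];cv2.imwrite('pics/mix.png',cv2.cvtColor(np.vstack([cv2.resize(g,(600,208),interpolation=2),cv2.resize(i,(600,390))]),cv2.COLOR_RGB2BGR))
E
```

```text
plate
787 [193.78907243 214.28081321] [0.519 0.195 0.062]
1059 [294.5476865  371.29367328] [ 0.022 -0.135  0.062]
1071 [213.85154062 383.36601307] [-0.02   0.122  0.062]
g [0.538 0.289 0.062]
g [0.496 0.084 0.062]
g [0.545 0.286 0.062]
s (301, 217) [ 0.512 -0.149  0.1  ]
s (317, 218) [ 0.51  -0.199  0.1  ]
s (334, 220) [ 0.504 -0.252  0.1  ]
```

View pics/mix.png

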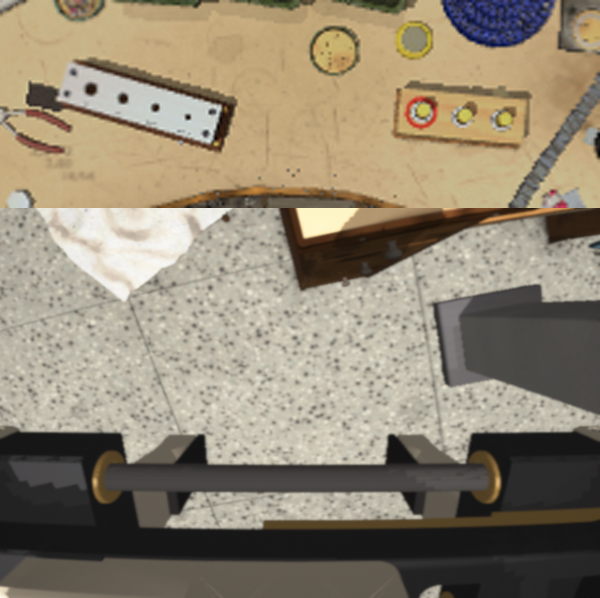

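The crop shows the gauge's 16 mm hole at its left (+y) end, yaw about -13°. The red ring is at the stand's left mandrel, stand yaw about -4°. The wrist view shows only floor. I'll move to a view of the gauge with the fingers closing across the row.

Request:
send_rows:
  plan:
    - [[43,31.7,0,0,0,89],[43,31.7,0,0,0,89],[43,31.7,0,0,0,89],[43,31.7,0,0,0,89],[43,31.7,0,0,0,89],[43,31.7,0,0,0,89],[43,31.7,0,0,0,89],[43,31.7,0,0,0,89]]

```text
clock: 0.82
tool_pos: [0.3711, 0.4013, 0.2266]
orientation: [180.0, 0.0, -70.9]
force: [0.9, -0.2, -0.4]
opening: 0.0872
gripper_force: 0.0
```

```bash
cat > go.py <<'E'
# usage: go.py x y z yaw : shift/turn in tool axes from measured pose
import sys; from h import *
from scipy.spatial.transform import Rotation as R
o=ctrl.get_obs();r=R.from_euler('xyz',o['orientation'],degrees=True)
x,y,z,w=map(float,sys.argv[1:]);t=R.from_euler('xyz',[180,0,w],degrees=True)
print(o['clock'],o['tool_pos'].round(4),o['orientation'].round(2),o['force'].round(1),round(o['opening'],4))
print('shift cm',(r.inv().apply(np.array([x,y,z])-o['tool_pos'])*100).round(2),'turn',(r.inv()*t).as_rotvec(degrees=True).round(2))
E
python3 go.py .50 .25 .227 -102
```

```text
0.8167 [0.3711 0.4013 0.2266] [ 1.800e+02  1.000e-02 -7.085e+01] [ 0.9 -0.2 -0.4] 0.0872
shift cm [18.52 -7.21 -0.04] turn [0.000e+00 1.000e-02 3.115e+01]
```

Request:
send_rows:
  plan:
    - [[18.5,-7.2,0,0,0,31.2],[18.5,-7.2,0,0,0,31.2],[18.5,-7.2,0,0,0,31.2],[18.5,-7.2,0,0,0,31.2],[18.5,-7.2,0,0,0,31.2],[18.5,-7.2,0,0,0,31.2],[18.5,-7.2,0,0,0,31.2]]

```text
clock: 1.4
tool_pos: [0.5007, 0.2511, 0.2261]
orientation: [180.0, -0.0, -101.9]
force: [-0.4, 0.2, -0.2]
opening: 0.0873
gripper_force: 0.0
```

```bash
python3 - <<'E'
from h import *
s=snap('wrist');save(s,'w1.png');import pickle;pickle.dump(s,open('w1.pkl','wb'))
o=ctrl.get_obs();print(o['tool_pos'],o['orientation'])
E
```

```text
[0.50010588 0.25209    0.22623031] [ 1.79972754e+02 -1.90804506e-02 -1.01797421e+02]
```

View pics/w1.png

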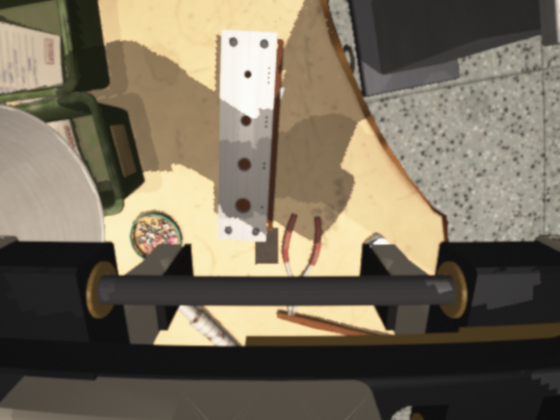

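The wrist view shows the gauge clearly: holes 1 to 4 at about (243,205), (244,164), (246,121), (248,74), pliers at (300,250), lamp shade on the left (0-100,100-260).

```bash
cat >> h.py <<'E'
def holes(s,guess):
    """refine dark hole blobs near guesses (mouth plane z=.062) -> world xy; blob = upper part of hole mouth (rim ellipse)"""
    g=cv2.cvtColor(s['img'],cv2.COLOR_RGB2GRAY).astype(float);out=[];px=[]
    for u,v in guess:
        x0,y0=int(u)-16,int(v)-16;w=g[y0:y0+33,x0:x0+33]
        m=(cv2.resize(w,None,fx=4,fy=4,interpolation=cv2.INTER_CUBIC)<90).astype('uint8')
        n,l,st,c=cv2.connectedComponentsWithStats(m)
        i=min(range(1,n),key=lambda k:np.hypot(*(c[k]-66))-st[k,4]*.01)
        cc=(c[i]+.5)/4-.5+[x0,y0];px.append(cc);out.append(ray(s,cc,.062)[:2])
        print(cc.round(2),st[i].tolist(),out[-1].round(4))
    return np.array(out)
def fit(h):
    t=np.array([1.5,.5,-.5,-1.5])*.042;c=h.mean(0);d=(t[:,None]*(h-c)).sum(0);y=d/np.hypot(*d)
    print('centre',c.round(4),'ydir',y.round(4),'yaw',np.degrees(np.arctan2(-y[0],y[1])).round(2),'scale',np.hypot(*d)/(t@t),'resid',(h-c-t[:,None]*y).round(4).tolist())
    return c+t[:,None]*y
E
python3 - <<'E'
from h import *
import pickle
s=pickle.load(open('w1.pkl','rb'))
print(fit(holes(s,[(243,205),(244,164),(246,121),(248,74)])))
t=pickle.load(open('s0.pkl','rb'))
# lamp shade: edge seen in wrist right-most (105,200); top shade lower edge ~ (190,170), left/right 157,220
for z in (.15,.2,.25,.3,.35,.4,.45): print(z,'wrist edge',ray(s,(105,200),z).round(3)[:2],'top low edge',ray(t['top'],(190,171),z).round(3)[:2],'top right',ray(t['top'],(220,140),z).round(3)[:2],'scene',ray(t['scene'],(262,130),z).round(3)[:2],ray(t['scene'],(310,123),z).round(3)[:2])
E
```

```text
[242.5  205.23] [33, 37, 62, 61, 3003] [0.538 0.259]
[243.89 164.04] [39, 40, 53, 52, 2091] [0.5269 0.2186]
[245.43 120.31] [46, 44, 36, 38, 1048] [0.5159 0.1782]
[247.46  73.97] [54, 55, 20, 22, 337] [0.5046 0.1378]
centre [0.5213 0.1984] ydir [0.2654 0.9641] yaw -15.39 scale 0.9976180168759862 resid [[-0.0001, -0.0001], [-0.0, -0.0001], [0.0001, 0.0], [-0.0, 0.0002]]
[[0.5380461  0.25916891]
 [0.52689993 0.21867492]
 [0.51575377 0.17818094]
 [0.5046076  0.13768695]]
0.15 wrist edge [0.624 0.212] top low edge [0.646 0.194] top right [0.743 0.104] scene [0.657 0.17 ] [0.808 0.117]
0.2 wrist edge [0.595 0.205] top low edge [0.639 0.185] top right [0.733 0.098] scene [0.608 0.098] [0.75  0.049]
0.25 wrist edge [0.566 0.199] top low edge [0.631 0.176] top right [0.722 0.092] scene [0.56  0.026] [ 0.693 -0.02 ]
0.3 wrist edge [0.536 0.192] top low edge [0.624 0.166] top right [0.711 0.086] scene [ 0.511 -0.046] [ 0.635 -0.089]
0.35 wrist edge [0.507 0.185] top low edge [0.616 0.157] top right [0.7   0.079] scene [ 0.462 -0.118] [ 0.577 -0.158]
0.4 wrist edge [0.478 0.178] top low edge [0.609 0.148] top right [0.689 0.073] scene [ 0.414 -0.19 ] [ 0.519 -0.226]
0.45 wrist edge [0.448 0.171] top low edge [0.601 0.138] top right [0.679 0.067] scene [ 0.365 -0.262] [ 0.461 -0.295]
```

Hole fit residuals are 0.2 mm or less. The lamp rim is close (x≈0.64), so I'll insert with the gripper turned about 90° there. Next I look at the stand.

Request:
send_rows:
  plan:
    - [[33.1,-8.4,0,0,0,-8],[33.1,-8.4,0,0,0,-8],[33.1,-8.4,0,0,0,-8],[33.1,-8.4,0,0,0,-8],[33.1,-8.4,0,0,0,-8],[33.1,-8.4,0,0,0,-8],[33.1,-8.4,0,0,0,-8],[33.1,-8.4,0,0,0,-8]]

```text
clock: 2.12
tool_pos: [0.5143, -0.0805, 0.2269]
orientation: [-180.0, 0.0, -93.5]
force: [1.2, 1.3, 1.0]
opening: 0.0878
gripper_force: 0.0
```

Request:
send_rows:
  plan:
    - [[0,0,0,0,0,0],[0,0,0,0,0,0]]

```text
clock: 2.28
tool_pos: [0.5143, -0.081, 0.2265]
orientation: [180.0, 0.0, -93.8]
force: [0.4, 1.3, -0.5]
opening: 0.0874
gripper_force: 0.0
```

```bash
python3 go.py .515 -.09 .227 -94; python3 - <<'E'
from h import *
s=snap('wrist');save(s,'w2.png');import pickle;pickle.dump(s,open('w2.pkl','wb'))
E
```

```text
2.2833 [ 0.5143 -0.081   0.2265] [179.99   0.   -93.84] [ 0.4  1.3 -0.5] 0.0874
shift cm [ 0.89 -0.13 -0.05] turn [0.01 0.   0.16]
```

View pics/w2.png

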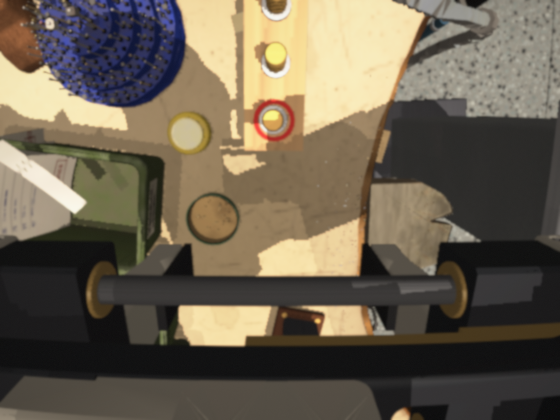

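The red ring is centred near (273,120) with the brass grip inside it. The other mandrels are at (276,58) and (276,5).

```bash
python3 - <<'E'
from h import *
import pickle
s=pickle.load(open('w2.pkl','rb'));hsv=cv2.cvtColor(s['img'],cv2.COLOR_RGB2HSV).astype(int)
H,S,V=hsv[...,0],hsv[...,1],hsv[...,2]
m=((H<8)|(H>172))&(S>140)&(V>70);m[:90]=0;m[150:]=0;m[:,:240]=0;m[:,310:]=0
ys,xs=np.nonzero(m);hull=cv2.convexHull(np.c_[xs,ys].astype(np.int32));e=cv2.fitEllipse(hull);print('red',m.sum(),e,ray(s,e[0],.066).round(4))
for lo,hi,g in [(100,140,(272,117)),(40,80,(275,52))]:
    b=(H>18)&(H<34)&(S>150)&(V>90);b[:lo]=0;b[hi:]=0;b[:,:255]=0;b[:,290:]=0
    n,l,st,c=cv2.connectedComponentsWithStats(b.astype('uint8'));i=1+st[1:,4].argmax();print('brass',st[i],c[i],ray(s,c[i],.115).round(4))
E
```

```text
red 518 ((273.6960144042969, 119.87918090820312), (40.94574737548828, 41.63323211669922), 148.63693237304688) [ 0.5128 -0.1496  0.066 ]Traceback (most recent call last):
  File "<stdin>", line 9, in <module>
ValueError: attempt to get argmax of an empty sequence
```

Request:
send_rows:
  plan:
    - [[6.86,-0.31,5,0,0,0],[6.86,-0.31,7,0,0,0],[6.86,-0.31,8,0,0,0],[6.86,-0.31,8,0,0,0],[6.86,-0.31,8,0,0,0]]
  fingers: 0.6

```text
clock: 2.75
tool_pos: [0.5129, -0.1474, 0.1458]
orientation: [179.9, -0.0, -93.6]
force: [-0.1, -0.3, 0.5]
opening: 0.0602
gripper_force: 0.0
```

```bash
python3 go.py .5128 -.1496 .078 -93.84; python3 - <<'E'
from h import *
s=snap('wrist');save(s,'w3.png');import pickle;pickle.dump(s,open('w3.pkl','wb'))
E
```

```text
2.75 [ 0.5129 -0.1474  0.1458] [ 1.7985e+02 -3.0000e-02 -9.3630e+01] [-0.1 -0.3  0.5] 0.0602
shift cm [ 0.22 -0.02  6.78] turn [ 0.15 -0.03  0.21]
```

View pics/w3.png

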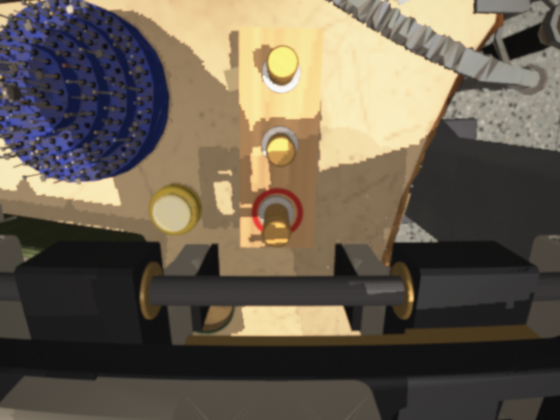

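The fingers straddle the red-ringed mandrel (at (277,225), finger midpoint about x=277), so I descend and grip.

Request:
send_rows:
  plan:
    - [[0,0,3,0,0,0],[0,0,5.5,0,0,0],[0,0,6.7,0,0,0],[0,0,6.8,0,0,0],[0,0,6.8,0,0,0],[0,0,6.8,0,0,0]]

```text
clock: 3.3
tool_pos: [0.5149, -0.1479, 0.0805]
orientation: [-179.8, -0.0, -93.6]
force: [-0.5, 0.7, 0.7]
opening: 0.053
gripper_force: 0.0
```

Request:
send_rows:
  plan:
    - [[0,0,0,0,0,0],[0,0,0,0,0,0],[0,0,0,0,0,0],[0,0,0,0,0,0],[0,0,0,0,0,0],[0,0,0,0,0,0],[0,0,0,0,0,0],[0,0,0,0,0,0]]
  fingers: 0

```text
clock: 3.97
tool_pos: [0.5132, -0.1488, 0.0787]
orientation: [180.0, -0.0, -93.7]
force: [-1.2, -0.2, 2.2]
opening: 0.0171
gripper_force: 30.0
```

Request:
send_rows:
  plan:
    - [[0,0,-1,0,0,0],[0,0,-2.5,0,0,0],[0,0,-5,0,0,0],[0,0,-8,0,0,0],[0,0,-10,0,0,0],[0,0,-11,0,0,0],[0,0,-11,0,0,0],[0,0,-11,0,0,0]]

```text
clock: 4.63
tool_pos: [0.5128, -0.1485, 0.1882]
orientation: [180.0, 0.0, -93.7]
force: [-0.8, 0.2, -1.6]
opening: 0.0172
gripper_force: 30.0
```

```bash
python3 go.py .5128 -.1496 .188 -93.84; python3 - <<'E'
from h import *
s=snap('wrist');save(s,'w4.png');import pickle;pickle.dump(s,open('w4.pkl','wb'))
E
```

```text
4.6333 [ 0.5128 -0.1485  0.1882] [ 1.800e+02  3.000e-02 -9.374e+01] [-0.8  0.2 -1.6] 0.0172
shift cm [ 0.11 -0.    0.02] turn [0.   0.03 0.1 ]
```

View pics/w4.png

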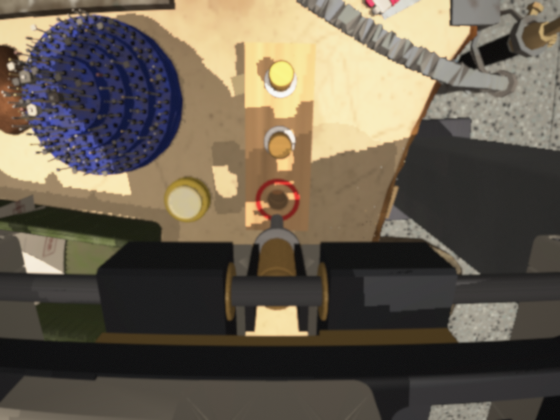

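The mandrel is held (opening 17 mm, shank tip at about (277,218)). I carry it to the gauge while turning about 96°.

Request:
send_rows:
  plan:
    - [[-1.5,0,-0.5,0,0,6],[-4,0,-0.5,0,0,13],[-7,0,-0.5,0,0,20],[-10,0,-0.5,0,0,27],[-13,0,-0.5,0,0,34],[-16,0,-0.5,0,0,41],[-19,0,-0.5,0,0,48],[-22,0,-0.5,0,0,55]]

```text
clock: 5.35
tool_pos: [0.5264, 0.0719, 0.1916]
orientation: [180.0, -0.2, -149.1]
force: [0.3, -0.7, -1.8]
opening: 0.0175
gripper_force: 30.0
```

```bash
python3 go.py .538 .245 .19 170
```

```text
5.35 [0.5264 0.0719 0.1916] [ 179.97   -0.19 -149.08] [ 0.3 -0.7 -1.8] 0.0175
shift cm [-9.89 14.25  0.13] turn [-4.000e-02 -1.900e-01  4.092e+01]
```

Request:
send_rows:
  plan:
    - [[-1,1.5,0,0,0,6],[-2.5,3.6,0,0,0,13],[-4.4,6.4,0,0,0,20],[-6.4,9.2,0,0,0,27],[-8,11.5,0,0,0,34],[-9.3,13.4,0,0,0,40.5],[-9.9,14.2,0,0,0,41],[-9.9,14.2,0,0,0,41]]

```text
clock: 6.02
tool_pos: [0.5378, 0.2452, 0.1912]
orientation: [-179.9, -0.1, 170.4]
force: [0.1, 0.4, -1.7]
opening: 0.017
gripper_force: 30.0
```

Request:
send_rows:
  plan:
    - [[0,0,0,0,0,0],[0,0,0,0,0,0],[0,0,0,0,0,0]]

```text
clock: 6.27
tool_pos: [0.5381, 0.2424, 0.1931]
orientation: [-180.0, -0.0, 170.3]
force: [-0.4, -0.0, -0.6]
opening: 0.0174
gripper_force: 30.0
```

```bash
python3 go.py .538 .245 .19 170; python3 - <<'E'
from h import *
s=snap('wrist');save(s,'w5.png');import pickle;pickle.dump(s,open('w5.pkl','wb'))
o=ctrl.get_obs();t=np.array(o['tool_pos'])
for p in [(.538,.2592),(.5269,.2187),(.5158,.1782),(.5046,.1377)]: print(proj(s,[*p,.062]).round(1))
print('tip pred',proj(s,t+[0,0,-.0687]).round(1))
E
```

```text
6.2667 [0.5381 0.2424 0.1931] [-1.7996e+02 -4.0000e-02  1.7029e+02] [-0.4 -0.  -0.6] 0.0174
shift cm [0.06 0.25 0.31] turn [-0.04 -0.04  0.29]
[294.1 194.9]
[247.7 190.4]
[201.1 186. ]
[155.  181.6]
tip pred [275.7 219.3]
```

View pics/w5.png

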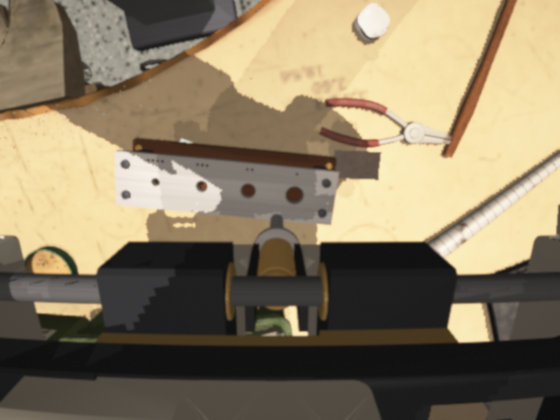

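The wrist view shows hole1 at (294,195), as predicted, and the shank end at (277,217) left of it. I'll measure both in this picture.

```bash
python3 - <<'E'
from h import *
import pickle
s=pickle.load(open('w5.pkl','rb'))
print(fit(holes(s,[(294,195),(248,190.4),(201.5,186),(155,182)])))
g=cv2.cvtColor(s['img'],cv2.COLOR_RGB2GRAY)
print(list(range(264,290)))
for r in range(208,236): print(r,*g[r,264:290])
E
```

```text
[294.09 194.71] [31, 30, 71, 69, 3813] [0.5379 0.2592]
[247.66 190.31] [36, 39, 57, 56, 2493] [0.5268 0.2187]
[200.81 185.44] [50, 49, 29, 30, 679] [0.5152 0.178 ]
[155.37 181.24] [58, 54, 19, 17, 250] [0.5044 0.1381]
centre [0.5211 0.1985] ydir [0.2671 0.9637] yaw -15.49 scale 0.998027824813955 resid [[-0.0, -0.0], [0.0001, -0.0], [-0.0002, -0.0003], [0.0001, 0.0003]]
[[0.5379017  0.2592368 ]
 [0.52668443 0.21876245]
 [0.51546716 0.17828811]
 [0.50424988 0.13781376]]
[264, 265, 266, 267, 268, 269, 270, 271, 272, 273, 274, 275, 276, 277, 278, 279, 280, 281, 282, 283, 284, 285, 286, 287, 288, 289]
208 116 117 117 116 116 116 116 117 117 117 117 116 116 117 117 117 116 117 116 116 115 116 116 116 116 115
209 116 116 116 116 116 116 116 116 116 116 117 116 116 116 117 117 117 116 117 116 116 116 116 116 116 116
210 116 116 116 116 116 116 116 116 116 117 117 117 117 118 117 117 117 117 116 116 116 116 116 116 115 116
211 116 115 115 116 117 116 117 117 117 120 121 122 122 122 122 122 120 118 117 117 116 116 116 116 116 116
212 116 116 116 119 121 122 121 122 123 125 128 128 127 128 129 
[... 1625 characters left out ...]
03 106 107 106 107 107 106 105 102 99 95 92 89 90 95 103 112 123
230 93 88 90 97 103 108 111 114 116 117 117 117 117 117 116 115 115 113 111 107 103 98 94 92 94 104
231 92 97 105 112 115 118 119 120 121 121 121 120 120 120 120 119 119 119 118 117 115 111 107 101 95 94
232 106 112 117 120 121 121 122 122 122 122 121 121 121 121 121 120 120 120 120 119 119 118 116 113 107 100
233 117 122 123 123 123 123 123 123 123 122 122 122 121 122 122 121 120 121 120 120 120 120 119 118 115 110
234 123 124 124 124 123 124 123 123 123 123 123 122 122 122 122 122 122 121 121 121 121 120 121 120 119 117
235 125 125 125 125 125 124 124 124 124 123 123 123 123 122 122 122 122 122 122 121 121 121 121 121 120 120
```

```bash
python3 - <<'E'
from h import *
import pickle
from scipy.spatial.transform import Rotation as R
s=pickle.load(open('w5.pkl','rb'));P=np.array(s['pose']);yaw=np.radians(170.2)
xt=np.array([np.cos(yaw),np.sin(yaw)]);yt=np.array([np.sin(yaw),-np.cos(yaw)])
o=ctrl.get_obs();print(o['tool_pos'].round(4))
for tz in (.1215,.1225,.1235,.1245):
  rim=ray(s,(276.3,214.3),tz+.0038)[:2];c=rim-.0045*xt;print(tz,'tip',c.round(4))
  for n,h in zip('1234',[(.5379,.2592),(.5267,.2188),(.5155,.1783),(.5043,.1378)]):
    d=np.array(h)-c;print(n,'tool shift cm',round(d@xt*100,2),round(d@yt*100,2),end='; ')
  print()
t=np.array(o['tool_pos'][:2]);print('tip in tool', (c-t)@xt,(c-t)@yt)
E
```

```text
[0.5383 0.2425 0.1934]
0.1215 tip [0.5389 0.2428]
1 tool shift cm 0.38 1.6; 2 tool shift cm 0.79 -2.58; 3 tool shift cm 1.21 -6.76; 4 tool shift cm 1.62 -10.94; 
0.1225 tip [0.5386 0.2429]
1 tool shift cm 0.35 1.6; 2 tool shift cm 0.76 -2.58; 3 tool shift cm 1.18 -6.76; 4 tool shift cm 1.59 -10.94; 
0.1235 tip [0.5383 0.2429]
1 tool shift cm 0.32 1.6; 2 tool shift cm 0.73 -2.58; 3 tool shift cm 1.15 -6.76; 4 tool shift cm 1.56 -10.94; 
0.1245 tip [0.538 0.243]
1 tool shift cm 0.29 1.6; 2 tool shift cm 0.7 -2.58; 3 tool shift cm 1.12 -6.76; 4 tool shift cm 1.53 -10.94; 
tip in tool 0.0003376261160727832 0.0004225262721842397
```

The shank measures about 9 mm. I start with hole1.

Request:
send_rows:
  plan:
    - [[0.32,1.6,1.5,0,0,0],[0.32,1.6,3,0,0,0],[0.32,1.6,4.2,0,0,0],[0.32,1.6,4.6,0,0,0],[0.32,1.6,4.6,0,0,0]]

```text
clock: 6.73
tool_pos: [0.5374, 0.2588, 0.1466]
orientation: [-179.9, -0.1, 170.3]
force: [0.3, -1.1, -0.8]
opening: 0.0172
gripper_force: 30.0
```

Request:
send_rows:
  plan:
    - [[0,0,0.5,0,0,0],[0,0,1,0,0,0],[0,0,1.5,0,0,0],[0,0,2,0,0,0],[0,0,2.5,0,0,0],[0,0,3,0,0,0],[0,0,3.2,0,0,0],[0,0,3.2,0,0,0]]

```text
clock: 7.4
tool_pos: [0.5376, 0.2597, 0.1148]
orientation: [-179.9, -0.0, 170.3]
force: [0.2, 0.3, -2.2]
opening: 0.0173
gripper_force: 30.0
```

Request:
send_rows:
  plan:
    - [[0,0,0,0,0,0],[0,0,0,0,0,0],[0,0,0,0,0,0]]

```text
clock: 7.65
tool_pos: [0.5381, 0.2601, 0.1159]
orientation: [180.0, 0.0, 170.3]
force: [0.8, -0.0, -1.0]
opening: 0.0174
gripper_force: 30.0
```

Hole1 passes freely. On to hole2.

Request:
send_rows:
  plan:
    - [[0,0,-1.2,0,0,0],[0,0,-2.8,0,0,0],[0,0,-3,0,0,0],[0,0,-3,0,0,0],[0.2,-2,-3,0,0,0],[0.41,-4.18,-3,0,0,0],[0.41,-4.18,-3,0,0,0],[0.41,-4.18,-3,0,0,0]]

```text
clock: 8.32
tool_pos: [0.5263, 0.2184, 0.145]
orientation: [-180.0, -0.0, 170.2]
force: [0.4, 0.6, -1.2]
opening: 0.0175
gripper_force: 30.0
```

Request:
send_rows:
  plan:
    - [[0,0,0.4,0,0,0],[0,0,0.8,0,0,0],[0,0,1.2,0,0,0],[0,0,1.5,0,0,0],[0,0,1.7,0,0,0],[0,0,1.7,0,0,0]]

```text
clock: 8.82
tool_pos: [0.5265, 0.2194, 0.1277]
orientation: [-179.9, -0.1, 170.3]
force: [-0.3, 0.1, -1.5]
opening: 0.0174
gripper_force: 30.0
```

Request:
send_rows:
  plan:
    - [[0,0,0.2,0,0,0],[0,0,0.4,0,0,0],[0,0,0.7,0,0,0],[0,0,1,0,0,0],[0,0,1.3,0,0,0],[0,0,1.3,0,0,0]]

```text
clock: 9.32
tool_pos: [0.5264, 0.2191, 0.1148]
orientation: [-180.0, -0.0, 170.3]
force: [0.0, 0.1, -2.0]
opening: 0.0175
gripper_force: 30.0
```

Hole2 passes too. Now I go above hole3 and check alignment numerically.

Request:
send_rows:
  plan:
    - [[0,0,-1.2,0,0,0],[0,0,-2.8,0,0,0],[0,0,-3,0,0,0],[0,0,-3,0,0,0],[0.2,-2,-3,0,0,0],[0.41,-4.18,-3,0,0,0],[0.41,-4.18,-3,0,0,0],[0.41,-4.18,-3,0,0,0]]

```text
clock: 9.98
tool_pos: [0.5151, 0.1779, 0.1449]
orientation: [-180.0, -0.0, 170.2]
force: [0.3, 0.4, -1.4]
opening: 0.0174
gripper_force: 30.0
```

```bash
python3 - <<'E'
from h import *
from scipy.spatial.transform import Rotation as R
ts=[]
for k in range(4):
    s=snap('wrist');ts.append(ctrl.get_obs()['tool_pos'])
print(np.array(ts).round(4).tolist());t=np.mean(ts,0);save(s,'w6.png')
# hole1/hole2 seen in the picture?
for p in [(.5379,.2592),(.5267,.2188),(.5155,.1783),(.5043,.1378)]: print(proj(s,[*p,.062]).round(1))
print('tip pred',proj(s,t+[0,0,-.0687]))
g=cv2.cvtColor(s['img'],cv2.COLOR_RGB2GRAY)
for r in range(196,232,2): print(r,*g[r,260:296])
E
```

```text
[[0.5156, 0.1786, 0.1451], [0.5158, 0.179, 0.1452], [0.5159, 0.1792, 0.1452], [0.5159, 0.1793, 0.1452]]
[381.8 223.2]
[328.6 218.1]
[274.3 212.9]
[219.4 207.6]
tip pred [275.20958981 218.84057449]
196 121 121 121 121 121 121 121 121 121 120 120 120 120 121 121 121 121 121 121 120 120 120 120 121 121 121 120 120 120 121 120 120 120 120 120 120
198 119 119 119 120 119 120 120 119 119 120 120 120 120 120 120 120 120 120 120 120 120 120 120 120 120 120 120 119 120 120 120 120 120 120 120 119
200 119 119 119 119 119 119 119 119 118 119 119 119 118 119 118 119 118 118 118 118 119 118 119 118 118 119 119 119 118 119 119 119 118 118 119 119
202 124 123 123 123 122 122 121 121 121 121 121 120 120 120 120 120 119 119 119 119 119 118 118 118 118 119 119 119 118 118 118 118 118 118 118 118
204 128 128 128 128 128 127 127 127 127 126 126 125 125 124 124 123 123 123 122 122 122 121 121 121 121 121 120 120 120 120 120 120 119 120 119 119
206 129 128 128 129 129 129 129 129 129 129 127 123 118 115 113 114 117 121 125 126 127 126 127 126 126 126 126 125 125 124 124 123 123 124 123 122
208 128 128 128
[... 898 characters left out ...]
123 122 123 123 122 122 122 122 122
222 118 118 118 118 118 118 118 118 115 105 89 73 66 66 66 65 65 65 64 63 62 66 80 99 113 118 119 119 119 119 119 120 120 120 119 120
224 118 118 117 118 118 118 118 117 115 104 86 71 67 65 66 66 66 65 65 63 63 66 78 97 111 116 118 117 117 117 117 117 118 117 117 117
226 115 115 116 115 115 116 115 113 109 97 81 69 65 66 65 65 66 66 65 64 63 65 73 90 106 113 115 116 117 117 116 117 117 117 117 116
228 115 115 114 112 109 104 97 91 85 83 80 80 83 87 89 89 89 90 89 87 83 79 78 80 85 91 98 104 109 111 114 115 115 116 116 117
230 114 110 103 93 86 85 89 96 104 108 112 115 117 118 118 118 118 118 117 116 115 113 111 108 104 98 93 88 86 91 99 107 111 113 114 114
```

View pics/w6.png

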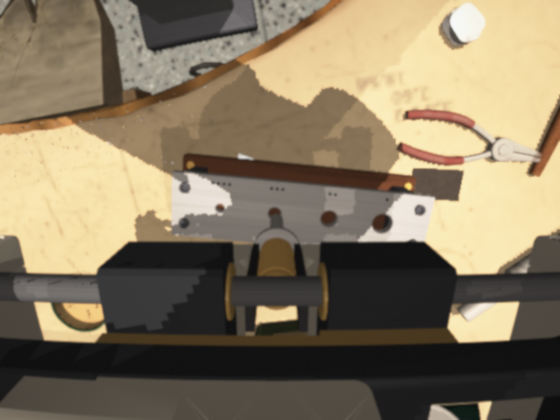

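Holes 1 to 4 are at about (382,223), (329,218), (274,213), (219,208). The shank end at (276,214) sits slightly right of hole3's centre. I'll compute the correction.

```bash
python3 - <<'E'
from h import *
import itertools
ts=[];s=snap('wrist');ts=ctrl.get_obs()['tool_pos'];print(ts.round(4))
hs=holes(s,[(382,223),(328.6,218),(219.4,207.6)])
H=np.array([[.5379,.2592],[.5267,.2188],[.5043,.1378]]);d=(hs-H).mean(0);print('off',d.round(4))
yaw=np.radians(170.2);xt=np.array([np.cos(yaw),np.sin(yaw)]);yt=np.array([np.sin(yaw),-np.cos(yaw)])
h3=np.array([.5155,.1783])+d
for row in (213.,214.):
  c=ray(s,(276.3,row),ts[2]-.0687+.0038)[:2]-.0045*xt;e=h3-c;print(row,c.round(4),'shift cm',round(e@xt*100,2),round(e@yt*100,2), 'tip in tool',((c-ts[:2])@xt).round(4),((c-ts[:2])@yt).round(4))
E
```

```text
[0.5159 0.1794 0.1453]
[381.18 222.39] [23, 26, 78, 73, 4250] [0.5371 0.2589]
[328.24 218.45] [33, 37, 69, 63, 3314] [0.5269 0.2186]
[219.59 207.9 ] [55, 59, 26, 21, 392] [0.5046 0.138 ]
off [-0.0001 -0.0001]
213.0 [0.5149 0.1801] shift cm -0.08 -0.18 tip in tool 0.0011 0.0005
214.0 [0.5156 0.18  ] shift cm -0.01 -0.18 tip in tool 0.0004 0.0005
```

Request:
send_rows:
  plan:
    - [[-0.03,-0.18,0.2,0,0,0],[-0.03,-0.18,0.5,0,0,0],[-0.03,-0.18,0.9,0,0,0],[-0.03,-0.18,1.2,0,0,0],[-0.03,-0.18,1.4,0,0,0],[-0.03,-0.18,1.4,0,0,0],[-0.03,-0.18,1.4,0,0,0]]

```text
clock: 10.82
tool_pos: [0.5157, 0.177, 0.1314]
orientation: [-180.0, -0.0, 170.3]
force: [0.6, 0.3, -1.8]
opening: 0.0174
gripper_force: 30.0
```

Request:
send_rows:
  plan:
    - [[0,0,0.1,0,0,0],[0,0,0.2,0,0,0],[0,0,0.3,0,0,0],[0,0,0.4,0,0,0],[0,0,0.4,0,0,0]]

```text
clock: 11.23
tool_pos: [0.5156, 0.177, 0.1274]
orientation: [-180.0, -0.0, 170.3]
force: [0.1, 0.0, -0.3]
opening: 0.0177
gripper_force: 30.0
```

Request:
send_rows:
  plan:
    - [[0,0,0.05,0,0,0],[0,0,0.1,0,0,0],[0,0,0.15,0,0,0],[0,0,0.2,0,0,0],[0,0,0.2,0,0,0]]

```text
clock: 11.65
tool_pos: [0.5159, 0.1772, 0.1256]
orientation: [180.0, 0.0, 170.3]
force: [0.1, 0.4, -0.9]
opening: 0.0175
gripper_force: 30.0
```

It's past the bevel in hole3 with no resistance. Continue through.

Request:
send_rows:
  plan:
    - [[0,0,0.1,0,0,0],[0,0,0.2,0,0,0],[0,0,0.3,0,0,0],[0,0,0.4,0,0,0],[0,0,0.5,0,0,0],[0,0,0.5,0,0,0]]

```text
clock: 12.15
tool_pos: [0.5159, 0.1772, 0.1204]
orientation: [180.0, 0.0, 170.3]
force: [2.3, 0.4, -1.3]
opening: 0.0173
gripper_force: 30.0
```

Request:
send_rows:
  plan:
    - [[0,0,0.1,0,0,0],[0,0,0.3,0,0,0],[0,0,0.5,0,0,0],[0,0,0.7,0,0,0],[0,0,0.7,0,0,0]]

```text
clock: 12.57
tool_pos: [0.5158, 0.1772, 0.1131]
orientation: [180.0, 0.0, 170.3]
force: [2.5, 1.8, -2.4]
opening: 0.0173
gripper_force: 30.0
```

```bash
python3 - <<'E'
from h import *
for k in range(4): snap('wrist');o=ctrl.get_obs();print(o['tool_pos'].round(4),o['force'].round(2),o['moment'].round(2))
E
```

```text
[0.5158 0.1772 0.1132] [ 2.93  0.94 -2.97] [ 0.57 -1.24 -0.02]
[0.5158 0.1772 0.1133] [ 3.59  0.56 -2.49] [ 0.64 -1.22  0.03]
[0.5158 0.1772 0.1134] [ 1.68  1.65 -2.75] [ 0.62 -1.23 -0.07]
[0.5158 0.1771 0.1135] [ 2.98  1.25 -3.12] [ 0.6  -1.28 -0.01]
```

Hole3 passes (tip 17 mm below the face) with a light side force of about 3 N. I'll relieve it and use the result to centre.

Request:
send_rows:
  plan:
    - [[-0.03,0.01,0,0,0,0],[-0.03,0.01,0,0,0,0],[-0.03,0.01,0,0,0,0]]

```text
clock: 13.02
tool_pos: [0.516, 0.1771, 0.1135]
orientation: [-180.0, -0.0, 170.3]
force: [1.6, 1.7, -3.0]
opening: 0.0172
gripper_force: 30.0
```

```bash
python3 - <<'E'
from h import *
for k in range(3): snap('wrist');o=ctrl.get_obs();print(o['tool_pos'].round(4),o['force'].round(2),o['moment'].round(2))
E
```

```text
[0.516  0.1771 0.1135] [ 1.18  1.1  -2.74] [ 0.61 -0.94  0.  ]
[0.5159 0.1771 0.1135] [ 1.15  0.92 -2.38] [ 0.62 -0.92  0.04]
[0.516  0.1771 0.1135] [ 1.85  1.87 -2.65] [ 0.64 -0.92  0.01]
```

Request:
send_rows:
  plan:
    - [[-0.03,0.03,-0.8,0,0,0],[-0.03,0.03,-2,0,0,0],[-0.03,0.03,-3.2,0,0,0],[-0.03,0.03,-3.2,0,0,0],[0.2,-2,-3.2,0,0,0],[0.39,-4.16,-3.2,0,0,0],[0.39,-4.16,-3.2,0,0,0],[0.39,-4.16,-3.2,0,0,0]]

```text
clock: 13.83
tool_pos: [0.5041, 0.1352, 0.1452]
orientation: [-180.0, -0.1, 170.2]
force: [-0.8, -0.3, -1.6]
opening: 0.017
gripper_force: 30.0
```

```bash
python3 - <<'E'
from h import *
for k in range(4): s=snap('wrist');o=ctrl.get_obs()
ts=o['tool_pos'];print(ts.round(4),o['force'].round(2),o['moment'].round(2));save(s,'w7.png')
P=[(.5379,.2592),(.5267,.2188),(.5155,.1783),(.5043,.1378)]
for p in P: print(proj(s,[*p,.062]).round(1))
holes(s,[proj(s,[*p,.062]) for p in P[:3]])
g=cv2.cvtColor(s['img'],cv2.COLOR_RGB2GRAY)
for r in range(204,226,2): print(r,*g[r,262:292])
E
```

```text
[0.5052 0.137  0.1454] [-0.53  0.23 -1.77] [ 0.1  -0.2  -0.09]
[435.7 227.1]
[384.3 222.2]
[331.1 217.1]
[276.7 211.9]
[435.69 226.81] [34, 32, 70, 66, 3603] [0.5376 0.2592]
[383.57 221.82] [33, 34, 64, 64, 3075] [0.5263 0.2182]
[330.93 217.6 ] [40, 45, 52, 47, 1873] [0.5159 0.1781]
204 126 127 127 127 127 127 128 127 128 128 128 128 128 129 128 128 128 128 128 128 128 128 128 128 128 127 128 127 127 127
206 127 127 127 126 126 127 127 127 127 127 127 126 126 125 124 123 123 125 126 126 127 128 127 127 127 127 127 127 128 128
208 127 128 128 127 128 128 128 128 128 127 125 118 107 96 88 88 91 102 113 122 126 126 126 126 126 126 125 125 126 126
210 123 123 123 123 123 124 124 124 123 119 108 86 67 54 49 49 52 61 80 101 117 125 126 127 127 127 127 127 127 127
212 123 122 122 123 122 122 123 122 120 112 93 70 55 49 48 47 48 53 64 86 107 119 122 124 123 124 124 124 124 124
214 125 125 126 125 125 125 125 125 123 113 96 76 66 63 61 60 59 63 73 90 109 119 123 122 122 122 122 122 122 122
216 124 125 125 125 125 126 125 123 115 99 81 69 67 67 66 65 64 65 71 86 107 120 125 125 125 125 125 124 125 124
218 121 121 121 122 122 123 122 115 101 80 69 66 67 66 66 65 64 63 64 72 92 112 122 124 125 125 124 125 125 125
220 121 121 120 120 120 120 118 111 94 77 67 66 65 66 65 65 64 63 63 67 83 103 116 120 121 121 122 122 123 122
222 121 121 121 121 121 121 118 109 91 73 67 65 66 66 66 65 64 63 63 66 80 100 114 119 120 120 119 120 119 119
224 121 120 121 121 121 120 117 106 88 72 66 66 65 66 66 65 64 63 63 66 79 99 115 120 121 121 120 121 121 120
```

Hole4's centre (276.8) and the shank (276.3) line up. I descend gently until it refuses.

Request:
send_rows:
  plan:
    - [[0,0,0.3,0,0,0],[0,0,0.7,0,0,0],[0,0,1.1,0,0,0],[0,0,1.4,0,0,0],[0,0,1.5,0,0,0],[0,0,1.5,0,0,0]]

```text
clock: 14.53
tool_pos: [0.5049, 0.1367, 0.13]
orientation: [-180.0, -0.0, 170.3]
force: [0.4, 0.2, -0.9]
opening: 0.0174
gripper_force: 30.0
```

Request:
send_rows:
  plan:
    - [[0,0,0.04,0,0,0],[0,0,0.08,0,0,0],[0,0,0.12,0,0,0],[0,0,0.16,0,0,0],[0,0,0.2,0,0,0],[0,0,0.2,0,0,0]]

```text
clock: 15.03
tool_pos: [0.5052, 0.1368, 0.1286]
orientation: [180.0, 0.0, 170.3]
force: [0.3, 0.3, -2.0]
opening: 0.017
gripper_force: 30.0
```

Request:
send_rows:
  plan:
    - [[0,0,0.02,0,0,0],[0,0,0.03,0,0,0],[0,0,0.03,0,0,0]]

```text
clock: 15.28
tool_pos: [0.5052, 0.1368, 0.1283]
orientation: [-180.0, -0.0, 170.3]
force: [0.8, -0.4, -0.9]
opening: 0.0175
gripper_force: 30.0
```

Request:
send_rows:
  plan:
    - [[0,0,0.02,0,0,0],[0,0,0.05,0,0,0],[0,0,0.05,0,0,0],[0,0,0.05,0,0,0]]

```text
clock: 15.62
tool_pos: [0.5052, 0.1368, 0.1278]
orientation: [180.0, 0.0, 170.3]
force: [-0.5, 0.3, -1.9]
opening: 0.0171
gripper_force: 30.0
```

Request:
send_rows:
  plan:
    - [[0,0,0.02,0,0,0],[0,0,0.04,0,0,0],[0,0,0.04,0,0,0],[0,0,0.04,0,0,0]]

```text
clock: 15.95
tool_pos: [0.5053, 0.1368, 0.1275]
orientation: [180.0, 0.0, 170.3]
force: [0.5, -0.7, 0.4]
opening: 0.0176
gripper_force: 30.0
```

Request:
send_rows:
  plan:
    - [[0,0,0.02,0,0,0],[0,0,0.03,0,0,0],[0,0,0.03,0,0,0],[0,0,0.03,0,0,0]]

```text
clock: 16.28
tool_pos: [0.5054, 0.1369, 0.1273]
orientation: [180.0, 0.0, 170.3]
force: [0.3, -0.5, 2.0]
opening: 0.0173
gripper_force: 30.0
```

```bash
python3 - <<'E'
from h import *
for k in range(4): snap('wrist');o=ctrl.get_obs();print(o['tool_pos'].round(4),o['force'].round(2),o['moment'].round(2))
E
```

```text
[0.5054 0.1369 0.1273] [-0.04  0.31  2.02] [ 0.11 -0.24  0.03]
[0.5054 0.1368 0.1273] [ 0.09 -0.23  1.48] [ 0.13 -0.18  0.07]
[0.5054 0.1368 0.1273] [0.75 1.1  3.05] [ 0.07 -0.25  0.01]
[0.5054 0.1369 0.1273] [0.06 0.84 2.78] [ 0.11 -0.16 -0.01]
```

Request:
send_rows:
  plan:
    - [[0,0,0.02,0,0,0],[0,0,0.03,0,0,0],[0,0,0.03,0,0,0],[0,0,0.03,0,0,0],[0,0,0.03,0,0,0],[0,0,0.03,0,0,0]]

```text
clock: 16.98
tool_pos: [0.5055, 0.1369, 0.1271]
orientation: [180.0, 0.0, 170.3]
force: [1.0, -0.5, 5.2]
opening: 0.0175
gripper_force: 30.0
```

Hole4 refuses it about 3 mm deep at roughly 6.5 N, so this is the 9 mm mandrel. Back to hole3.

Request:
send_rows:
  plan:
    - [[0,0,-0.5,0,0,0],[0,0,-1.5,0,0,0],[0,0,-2,0,0,0],[0,0,-2,0,0,0],[-0.2,2,-2,0,0,0],[-0.42,4.18,-2,0,0,0],[-0.42,4.18,-2,0,0,0],[-0.42,4.18,-2,0,0,0]]

```text
clock: 17.65
tool_pos: [0.5164, 0.1783, 0.1463]
orientation: [-180.0, -0.0, 170.3]
force: [-0.2, -0.8, -1.7]
opening: 0.0174
gripper_force: 30.0
```

Request:
send_rows:
  plan:
    - [[0,0,0.3,0,0,0],[0,0,0.7,0,0,0],[0,0,1.1,0,0,0],[0,0,1.4,0,0,0],[0,0,1.5,0,0,0],[0,0,1.6,0,0,0],[0,0,1.7,0,0,0],[0,0,1.8,0,0,0]]

```text
clock: 18.32
tool_pos: [0.5165, 0.1772, 0.1288]
orientation: [180.0, 0.0, 170.3]
force: [0.2, -0.1, -1.6]
opening: 0.0174
gripper_force: 30.0
```

Request:
send_rows:
  plan:
    - [[0,0,0.05,0,0,0],[0,0,0.1,0,0,0],[0,0,0.2,0,0,0],[0,0,0.3,0,0,0],[0,0,0.4,0,0,0],[0,0,0.4,0,0,0]]

```text
clock: 18.82
tool_pos: [0.5163, 0.1772, 0.1245]
orientation: [-180.0, -0.0, 170.3]
force: [0.5, 0.6, -1.3]
opening: 0.0169
gripper_force: 30.0
```

Inside hole3. I lower in steps.

Request:
send_rows:
  plan:
    - [[0,0,0.15,0,0,0],[0,0,0.3,0,0,0],[0,0,0.45,0,0,0],[0,0,0.6,0,0,0],[0,0,0.8,0,0,0],[0,0,1,0,0,0],[0,0,1,0,0,0]]

```text
clock: 19.4
tool_pos: [0.5163, 0.1772, 0.1143]
orientation: [-180.0, -0.0, 170.3]
force: [1.4, -0.0, -1.5]
opening: 0.0174
gripper_force: 30.0
```

Request:
send_rows:
  plan:
    - [[0,0,0.2,0,0,0],[0,0,0.4,0,0,0],[0,0,0.6,0,0,0],[0,0,0.8,0,0,0],[0,0,1,0,0,0],[0,0,1,0,0,0]]

```text
clock: 19.9
tool_pos: [0.5163, 0.1772, 0.1043]
orientation: [-180.0, -0.0, 170.3]
force: [0.2, 0.5, -1.8]
opening: 0.0176
gripper_force: 30.0
```

Request:
send_rows:
  plan:
    - [[0,0,0.2,0,0,0],[0,0,0.4,0,0,0],[0,0,0.6,0,0,0],[0,0,0.8,0,0,0],[0,0,1,0,0,0],[0,0,1,0,0,0]]

```text
clock: 20.4
tool_pos: [0.5163, 0.1772, 0.0943]
orientation: [-180.0, -0.0, 170.3]
force: [1.0, 0.1, -2.5]
opening: 0.0173
gripper_force: 30.0
```

Request:
send_rows:
  plan:
    - [[0,0,0.2,0,0,0],[0,0,0.4,0,0,0],[0,0,0.6,0,0,0],[0,0,0.8,0,0,0],[0,0,1,0,0,0],[0,0,1.1,0,0,0],[0,0,1.1,0,0,0]]

```text
clock: 20.98
tool_pos: [0.5163, 0.1772, 0.0835]
orientation: [-180.0, -0.0, 170.3]
force: [-0.1, 0.4, -1.0]
opening: 0.0174
gripper_force: 30.0
```

Smooth, no side load. Now the last 5 mm, until it touches the base.

Request:
send_rows:
  plan:
    - [[0,0,0.1,0,0,0],[0,0,0.2,0,0,0],[0,0,0.3,0,0,0],[0,0,0.4,0,0,0],[0,0,0.45,0,0,0],[0,0,0.45,0,0,0]]

```text
clock: 21.48
tool_pos: [0.5163, 0.1772, 0.0791]
orientation: [-180.0, -0.0, 170.3]
force: [0.7, 0.6, -2.4]
opening: 0.0173
gripper_force: 30.0
```

Request:
send_rows:
  plan:
    - [[0,0,0.03,0,0,0],[0,0,0.06,0,0,0],[0,0,0.06,0,0,0],[0,0,0.06,0,0,0]]

```text
clock: 21.82
tool_pos: [0.5164, 0.1773, 0.0787]
orientation: [180.0, 0.0, 170.3]
force: [0.9, -0.3, -0.8]
opening: 0.0174
gripper_force: 30.0
```

Request:
send_rows:
  plan:
    - [[0,0,0.02,0,0,0],[0,0,0.04,0,0,0],[0,0,0.04,0,0,0],[0,0,0.04,0,0,0]]

```text
clock: 22.15
tool_pos: [0.5164, 0.1773, 0.0783]
orientation: [180.0, 0.0, 170.3]
force: [-1.5, 0.7, -1.6]
opening: 0.0175
gripper_force: 30.0
```

Request:
send_rows:
  plan:
    - [[0,0,0.02,0,0,0],[0,0,0.04,0,0,0],[0,0,0.04,0,0,0],[0,0,0.04,0,0,0]]

```text
clock: 22.48
tool_pos: [0.5164, 0.1773, 0.0779]
orientation: [180.0, 0.0, 170.3]
force: [0.6, 1.0, -0.6]
opening: 0.0171
gripper_force: 30.0
```

Request:
send_rows:
  plan:
    - [[0,0,0.02,0,0,0],[0,0,0.04,0,0,0],[0,0,0.04,0,0,0],[0,0,0.04,0,0,0]]

```text
clock: 22.82
tool_pos: [0.5165, 0.1773, 0.0776]
orientation: [180.0, 0.0, 170.3]
force: [-0.3, -0.7, 1.9]
opening: 0.0175
gripper_force: 30.0
```

It stands on the base (about 3 N). Open a little first, then clear.

Request:
send_rows:
  plan:
    - [[0,0,0,0,0,0],[0,0,0,0,0,0],[0,0,0,0,0,0],[0,0,0,0,0,0]]
  fingers: 0.3

```text
clock: 23.15
tool_pos: [0.5164, 0.1772, 0.0774]
orientation: [-180.0, -0.0, 170.3]
force: [-0.7, 0.1, 0.2]
opening: 0.0261
gripper_force: 0.0
```

Request:
send_rows:
  plan:
    - [[0,0,0,0,0,0],[0,0,0,0,0,0],[0,0,-0.5,0,0,0],[0,0,-1.5,0,0,0],[0,0,-3.5,0,0,0],[0,0,-6,0,0,0],[0,0,-8,0,0,0],[0,0,-8,0,0,0]]
  fingers: 0.5

```text
clock: 23.82
tool_pos: [0.5187, 0.1785, 0.1629]
orientation: [179.7, 0.3, 170.3]
force: [-0.4, 0.6, 0.6]
opening: 0.0436
gripper_force: 0.0
```

Request:
send_rows:
  plan:
    - [[-2,0,0,0,0,0],[-5,0,0,0,0,0],[-5,0,0,0,0,0],[-5,0,0,0,0,0],[-5,0,0,0,0,0]]

```text
clock: 24.23
tool_pos: [0.5654, 0.1686, 0.1575]
orientation: [-180.0, -0.0, 170.2]
force: [-0.7, 0.7, -0.1]
opening: 0.044
gripper_force: 0.0
```

```bash
python3 go.py .5 .178 .2 170.3; python3 - <<'E'
from h import *
s=snap('wrist')
c=s['img']
P=[(.5379,.2592),(.5267,.2188),(.5155,.1783),(.5043,.1378)]
print([proj(s,[*p,.062]).round(1).tolist() for p in P]);u,v=map(int,proj(s,[.5155,.1783,.07]));print(u,v,'top',proj(s,[.5155,.1783,.115]).round(1),'collar',proj(s,[.5155,.1783,.070]).round(1))
x0,y0=max(u-100,0),max(v-75,0)
s['img']=cv2.resize(c[y0:y0+150,x0:x0+200],None,fx=4,fy=4,interpolation=2);print(x0,y0);save(s,'w8.png')
E
```

```text
24.2333 [0.5654 0.1686 0.1575] [-1.7999e+02 -2.0000e-02  1.7024e+02] [-0.7  0.7 -0.1] 0.044
shift cm [ 6.61 -0.18 -4.25] turn [-0.01 -0.02 -0.06]
[[385.1, 155.9], [331.7, 150.1], [277.1, 144.5], [222.0, 139.1]]
277 145 top [277.2 152. ] collar [277.1 145.4]
177 70
```

View pics/w8.png

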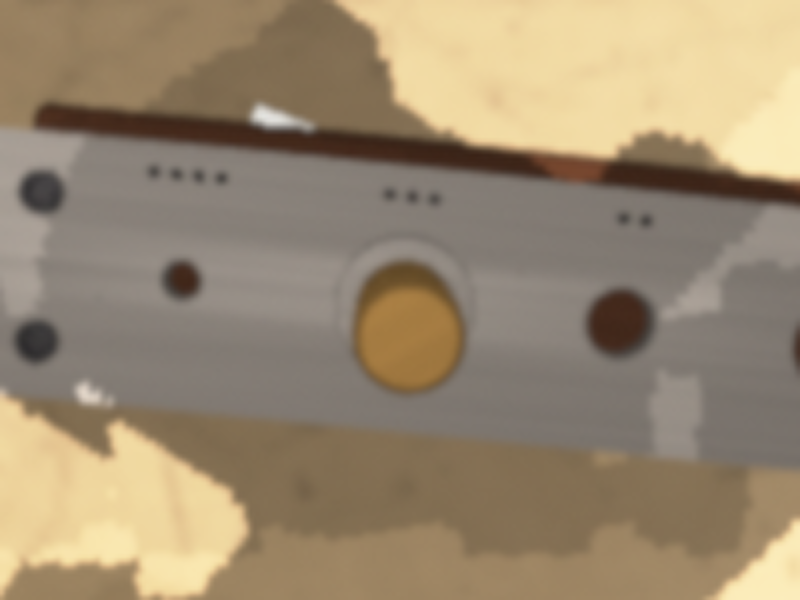

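The crop shows the mandrel upright in the three-dot hole, with the collar at (406,303) over the hole's axis and the gripper clear. Its offset of about 0.5 to 0.8 mm is within tolerance, so I hand in.

```bash
python3 -c "
from plant import ctrl
print(ctrl.close_job())"
```

```text
the job is handed in; nothing more can be done
None
```

The red-ringed mandrel is the 9 mm one: it passed holes 1, 2 and 3, and hole 4 refused it at about 6.5 N. It now stands released in hole 3 with its end on the base, and the job is handed in; no verdict came back.

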